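Gauge the presser-foot lift of a sewing machine

ROBOT

A 7-joint arm with a two-finger parallel gripper is mounted at the origin on the work surface. World frame = base frame: x ahead of the robot, y to its left, z up, the work surface at z = 0. Lengths are in mm, angles in rad, forces in N, time in s.
With the tool pointing down it reaches from about 350 to 900 mm from the base axis. Payload 8.1 kg.
Tool frame: the origin (TCP) lies midway between the tips of the shut fingers; the grasp point (between the pads) lies 19 mm behind it; y points along the fingers, z is the direction in which the jaws open and shut, and the axes are right-handed (so a half turn about y gives the same grasp; the last joint's range is limited). The gripper opens to 85 mm and grips with 20 to 120 N. Pads are 22 mm wide; open, the fingers measure 114 mm over their backs; the gripper's body (76 mm by 85 mm) begins 54 mm behind the grasp point. The pads swing forward as they close: fully open they stand 13 mm farther back than shut.
Start: joints at [-1.282, 0.434, 0.025, 1.573, -0.012, 1.134, -0.075], TCP at [238.685, 577.642, 231.323] pointing down, gripper open.
Joint ranges: [-2.62, 2.62], [-0.44, 2.09], [-1.27, 1.32], [0.08, 2.57], [-1.32, 4.46], [0.12, 2], [-2.74, 2.74]. Speed limits (rad/s): [2.22, 2.22, 3.01, 3.01, 3.14, 3.14, 3.14].

INTERFACE

Orientations are given as a 3x3 rotation matrix whose columns are the frame's x, y, z axes.
In Python, from plant import * gives the robot as it stands.
- The arm moves only by the tool move_arm, never from a script. Its argument "steps" is one flat list of numbers, 7 for each row, row after row: the turn, a rotation vector about the tool's x, y, z in degrees, then the shift along the tool's x, y, z in m, then the finger opening in m, from 0 to 0.0854. In form: [rx, ry, rz, x, y, z, claw, rx, ry, rz, x, y, z, claw, ...]. A call has 1 to 20 rows; each row is the pose to reach, as a shift and turn from the pose commanded when the call began, along the tool's axes at that moment; what a row does not reach only later rows make up. A row lasts 1/12 s, in which the tool goes at most 41.7 mm and 7.16 degrees, less where a joint would pass 70% of its speed; a pose out of reach is approached as far as the arm can. A call with a gripper value outside its range is refused whole. The fingers move at their own pace and stop on an object; the grip force is fixed at half the most. Time passes only in rows, so rows that repeat a pose let the fingers close. It gives the time, the measured TCP pose, the force and the opening at its end, in the units of the state.
- get_state(): the state, without advancing time (a new reading comes with each control period).
- read_camera(name): name is "side" or "top" or "wrist"; returns (picture, depth): 420x560x3 uint8, red, green, blue; 420x560 float32, mm along the optical axis (not along the pixel's ray), 0 where there is no reading.
- calibration(name): a dict with "intrinsics" (3x3 intrinsics, pixels), "world_from_camera" (4x4, takes a point from camera to world coordinates); the wrist camera has in their place "tool_from_camera" (4x4, takes a point from camera to tool coordinates, whose origin is the TCP and whose axes are the tool frame's). Camera axes: x right, y up, looking along -z (the intrinsics and any distortion apply to the point x, -y, -z); pixel columns grow to the right and rows downward; lengths in mm; the calibration is good to about 2 mm. The wrist camera is an equidistant fisheye: a pixel r from the principal point sees the ray r / f radians off the axis. A picture is of the moment at which its call begins: read the wrist's pose just before it. calibration takes no time and is no camera call.
- hand_in(): hands the job in, once; it reports no verdict.
The state is a dict: "t": time; "joint_pos": joint angles; "joint_vel": joint speeds; "joint_efforts": joint torques, N m; "eef_pos": TCP position; "orientation": TCP orientation; "ft_force": force on the tool from outside, world axes, zero at the start; "wrist_torque": the same for the moment, N m; "finger_gap": finger opening in mm.
Only numpy, scipy, OpenCV 4.12 (cv2) and the standard library are available. Lean on these libraries where they do the work, as an engineer would, in place of code of your own. Each camera call takes 0.05 s, during which the arm holds its last target. There are 200 camera calls.

TASK

Check the presser-foot lift of the sewing machine from its back: pull the foot-lifter lever up through its whole stroke and ease it back down slowly until it rests, so that the presser bar settles. Then take the taper gauge by its handle, lay it flat on the needle plate and slide it, thin end first, straight in from the back under the presser foot until it drags snugly between foot and plate without pushing the foot up; finish while still holding the gauge there, gripped and still. Leave the screwdriver, scissors and thread cone where they lie.

Things in the scene. Friction and masses are not known exactly. Their poses are not given: they have to be found in the camera images.
- machine: White domestic sewing machine 390 (y) x 180 (x) x 300 mm, fixed. Origin on the table straight below the needle; its -x points out of its BACK (to the robot, up to some yaw), +y to its pillar. Bed top 70 mm up, from x = -85 to +95 mm. Head over the needle: x -48 to +60, y -45 to +45, 165 to 300 mm up. Arm from head to pillar (y 0 to 340, x -48 to +62): 215 to 300 mm up.
- bed: The machine's flat bed with the steel needle plate let in flush. Origin at the needle hole, at the top of the plate (70 mm above the table); axes parallel to the machine's. The needle is up, out of the way.
- presser_foot: Steel presser foot hanging level over the needle plate: sole 20 mm wide, 32 mm long. Origin: middle of its heel's lower edge, 15 mm behind the needle; axes as the machine's. The sole hangs 4.5 to 6.3 mm above the plate, clamped at a height that differs from start to start. A spring holds it down: it begins to rise at about 10 N of upward push.
- presser_bar (a joint): Rise of the presser bar and foot above their rest, m: 0 at rest, about 0.0065 with the lifter fully up.
- foot_lifter (a joint): Angle of the foot-lifter lever, rad: 0 = resting (lowest), 0.36 = fully up, at its stop. A spring always drives it back to 0: lifting it takes 4 to 6 N at its thumb pad; let go, it snaps down. The pad turns with the lever: fingers that do not turn along slip down it by up to 10 mm, so pull that much further.
- lifter_tip (a point): Point to grip on the foot-lifter lever: the centre of the grey thumb pad at its end, 24 mm long, 14 mm wide, 10 mm thick. The lever (7 mm wide, 5 mm thick) sticks out of the back of the head along the machine's -x; this point is 35 mm behind the head. At rest it is 83 mm behind the needle, 180 mm above the table; fully up 82 mm and 214 mm.
- lifter_hinge (a point): The lever's hinge, inside the head: 10 mm before the needle, 195 mm above the table, 94 mm from lifter_tip. It turns about the machine's y. At rest the lever droops 0.16 rad below level, fully up it rises 0.20 rad above level.
- gauge_grip (a point): Middle of the taper gauge's black handle (90 mm long, 16 mm wide, 20 mm tall), half-way up, 205 mm behind the gauge's tip. The gauge (a feeler wedge, 250 mm long in all, 0.11 kg) lies flat on the table at the robot's right. x points from the handle to the tip, z up as it lies.
- gauge_tip (a point): Middle of the gauge's thin end, on its flat underside (which runs level on under the handle); axes as gauge_grip. Steel blade 14 mm wide and 160 mm long, its thickness rising evenly from 2 mm here to 9 mm at the handle. Snug, the tip is 57 mm or more past the foot's heel; the drag then grows over some 25 mm of travel to 10 to 15 N, where the foot starts to rise.
- taper_gauge: The gauge as a whole: origin at mid-length (125 mm from the tip) on its underside; axes as gauge_grip.
- screwdriver: Bystander: screwdriver 200 mm long, black handle, 26 mm thick. Origin at mid-length, underside.
- scissors: Bystander: scissors with yellow handles, 210 mm long, flat on the table at the robot's left. Origin near the pivot.
- thread_cone: Bystander: cone of thread, 62 mm across, 110 mm tall. Origin under its centre.

How it is judged (in metres and radians):
On the way, in this order (a step that is already met when the one before it is completed fails the run):
1. the foot-lifter lever has been pulled up through its stroke (beyond 0.28 of 0.36 rad) (value of joint foot_lifter above 0.28 rad), for 0.1 s.
2. the lever is back at rest and let go (value of joint foot_lifter below 0.04 rad and value of joint presser_bar below 0.001 m and contact force between the fingers and foot_lifter below 0.1 N), for 0.2 s.
At the end, for the whole second after the job is handed in: Gauge gripped (over 2 N), still, flat (0.07 rad), straight (0.14 rad, tip within 14 mm of the needle's line), thin end 30 mm or more past the needle and within 3 mm of the bed; it bears on the bed (over 0.5 N), the foot presses on it (over 1.5 N) but is raised under 1 mm; lever at rest (contact force between presser_foot and taper_gauge above 1.5 N and contact force between bed and taper_gauge above 0.5 N and value of joint presser_bar below 0.001 m and value of joint foot_lifter below 0.04 rad and contact force between the fingers and taper_gauge above 2 N and x of gauge_tip in the frame of bed above 0.03 m and y of gauge_tip in the frame of bed between -0.014 and 0.014 m and z of gauge_tip in the frame of bed below 0.003 m and angle between the x axis of taper_gauge and the x axis of bed, either way round below 0.14 rad and angle between taper_gauge's own z axis and vertical below 0.07 rad and linear speed of taper_gauge below 0.01 m/s); the arm keeps its last pose, push and grip.
It fails at once if the lever snaps back instead of being eased down (faster than 1.2 rad/s while more than 0.10 rad above its rest) (velocity of joint foot_lifter below -1.2 rad/s and value of joint foot_lifter above 0.1 rad).
It fails at once if the gauge is forced in and jacks the foot up by 3 mm (contact force between presser_foot and taper_gauge above 0.5 N and value of joint presser_bar above 0.003 m).
It fails at once if a bystander is moved by more than 30 mm (distance of any of screwdriver, scissors, thread_cone from where it was at the start of the episode above 0.03 m).
It also fails if it takes over 72 s, if anything falls off the work surface, if the arm or the gripper's body presses on something with over 40 N, if the wrist force passes 120 N, or if a joint passes its speed limit or range.

## Working session

There is one attempt and no reset: what is moved stays moved. The work goes in short steps, Python scripts to look and compute and a tool call to move; the robot and the scene stay as the last step left them, time stands still between calls to the robot, and variables do not carry over. Pictures are saved under pics/ and viewed, about 8 in all and at most 12, crops included, and the job is handed in when it is done.

Besides the shell and the picture viewer there is one more tool, called after "Request:" as name(argument=value, ...) on one line, values as JSON. move_arm: Moves the arm, as the interface text tells. Its arguments: {"type":"object","properties":{"steps":{"type":"array"}},"required":["steps"]}

```bash
mkdir -p pics; ls; python3 - <<'E'
from plant import *
import cv2, numpy as np
s=get_state(); print(s)
ims=[]
for n in ["side","top"]:
    c=calibration(n); print(n,c)
    p,d=read_camera(n); np.savez(f"{n}0.npz",p=p,d=d)
    cv2.imwrite(f"pics/{n}0.png",p[...,::-1])
E
```

```text
pics
{'t': 0.0, 'joint_pos': array([-1.2816181 ,  0.43520032,  0.0249467 ,  1.5740909 , -0.01158586,
        1.13401274, -0.07513189]), 'joint_vel': array([ 5.06389093e-04,  1.22908137e-05, -1.51218189e-03, -4.59789238e-04,
        1.69147670e-03, -5.93121149e-05, -1.50145226e-03]), 'joint_efforts': array([ 5.15524971e-04, -6.70470715e+01,  1.02533128e+00, -3.16211379e+01,
        1.56187388e-02,  1.23261579e-02, -1.88122090e-05]), 'eef_pos': array([238.49441932, 577.15821264, 230.5421488 ]), 'orientation': array([[ 9.24204149e-01, -4.63136928e-04,  3.81898515e-01],
       [-3.81898769e-01, -1.49662137e-03,  9.24202949e-01],
       [ 1.43524963e-04, -9.99998773e-01, -1.56005510e-03]]), 'ft_force': array([-0.48843383, -0.72723275, -0.43102336]), 'wrist_torque': array([ 0.02952741, -0.00247688,  0.01913599]), 'finger_gap': 85.40845584524835}
side {'intrinsics': array([[387.31961401,   0.        , 270.63099289],
       [  0.        , 387.31961401, 213.24786831],
       [  0.        ,   0.        ,   1.        ]]), 'world_from_camera': array([[ 3.44103634e-01, -8.91818948e-01,  2.93686317e-01,
         8.30693263e+02],
       [ 9.38931649e-01,  3.26765249e-01, -1.07850962e-01,
        -1.16616695e+02],
       [ 2.17048946e-04,  3.12863286e-01,  9.49798145e-01,
         1.11362140e+03],
       [ 0.00000000e+00,  0.00000000e+00,  0.00000000e+00,
         1.00000000e+00]])}
top {'intrinsics': array([[396.06294143,   0.        , 275.71440463],
       [  0.        , 396.06294143, 207.44738911],
       [  0.        ,   0.        ,   1.        ]]), 'world_from_camera': array([[-2.83633398e-02,  9.87294938e-01, -1.56346493e-01,
         3.72196991e+02],
       [-9.99221646e-01, -2.37139048e-02,  3.15238598e-02,
         2.36710512e+01],
       [ 2.74157613e-02,  1.57118922e-01,  9.87199078e-01,
         1.17301241e+03],
       [ 0.00000000e+00,  0.00000000e+00,  0.00000000e+00,
         1.00000000e+00]])}
```

View pics/top0.png

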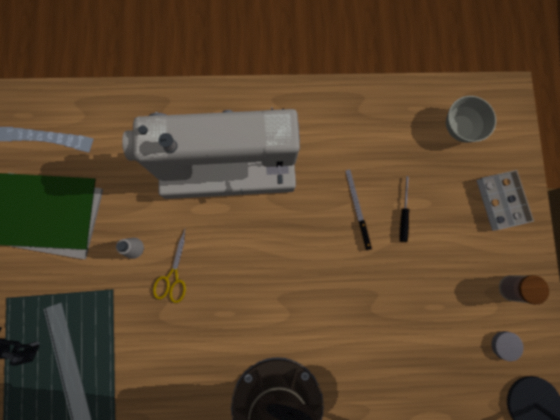

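View pics/side0.png

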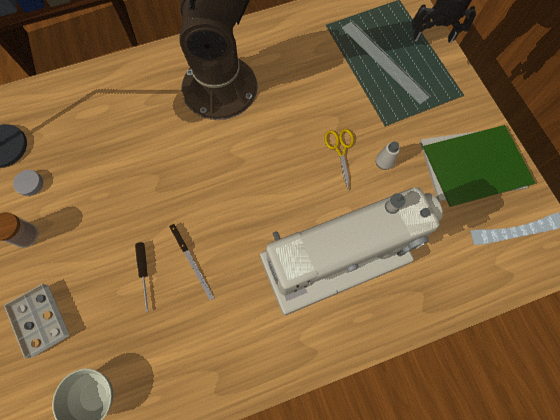

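```bash
cat > h.py <<'E'
from plant import *
import cv2, numpy as np
def cloud(n,d,c=None):
    c=c or calibration(n); K=c["intrinsics"]; T=c["world_from_camera"]
    v,u=np.indices(d.shape)
    P=np.stack([(u-K[0,2])/K[0,0]*d,-(v-K[1,2])/K[1,1]*d,-d],-1)
    return P@T[:3,:3].T+T[:3,3]
def onplane(n,uv,z):
    c=calibration(n); K=c["intrinsics"]; T=c["world_from_camera"]
    uv=np.atleast_2d(uv).astype(float)
    r=np.stack([(uv[:,0]-K[0,2])/K[0,0],-(uv[:,1]-K[1,2])/K[1,1],-np.ones(len(uv))],-1)@T[:3,:3].T
    return T[:3,3]+r*((z-T[2,3])/r[:,2])[:,None]
def proj(n,X):
    c=calibration(n); K=c["intrinsics"]; T=c["world_from_camera"]
    p=(np.atleast_2d(X)-T[:3,3])@T[:3,:3]
    return np.stack([K[0,2]+K[0,0]*p[:,0]/-p[:,2],K[1,2]+K[1,1]*p[:,1]/p[:,2]],-1)
E
python3 - <<'E'
from h import *
for n in ["top","side"]:
    f=np.load(n+"0.npz"); d=f["d"]; p=f["p"]; P=cloud(n,d)
    g=p.astype(int).sum(-1)
    reg=(P[...,0]>350)&(P[...,0]<800)&(P[...,1]>-350)&(P[...,1]<420)
    print(n,"table z",np.median(P[reg&(abs(P[...,2])<15)][:,2]))
    m=reg&(P[...,2]>55)&(P[...,2]<85)&(P[...,1]>-150)
    m=cv2.morphologyEx(m.astype(np.uint8),cv2.MORPH_OPEN,np.ones((3,3)))>0
    q=P[m]; print("bed",len(q),q.min(0),q.max(0),np.median(q[:,2]))
    r=cv2.minAreaRect(q[:,:2].astype(np.float32)); print(r,cv2.boxPoints(r))
    m=reg&(P[...,2]>285)&(P[...,2]<320); q=P[m]; r=cv2.minAreaRect(q[:,:2].astype(np.float32)); print("top",len(q),np.median(q[:,2]),cv2.boxPoints(r))
    # gauge: nontable dark
    m=(reg&(g<110)&(P[...,2]<45)&(P[...,1]<-50)&(P[...,1]>-450)).astype(np.uint8)
    k,l,st,ce=cv2.connectedComponentsWithStats(m)
    for i in range(1,k):
        if st[i,4]>25:
            q=P[l==i]; uv=np.argwhere(l==i)[:,::-1]
            w=onplane(n,uv,20); r=cv2.minAreaRect(w[:,:2].astype(np.float32)); print("dark",st[i],ce[i],np.median(q[:,2]),r)
f=np.load("top0.npz")["p"]
a=cv2.resize(f[90:260,240:430],None,fx=4,fy=4,interpolation=cv2.INTER_CUBIC)
cv2.imwrite("pics/crop0.png",np.clip(a[...,::-1]*1.5,0,255).astype(np.uint8))
E
```

```text
top table z 0.7688499784983378
bed 3332 [427.61726888 -69.33948916  55.03253117] [681.74702712 393.83976936  84.61594054] 70.41033183041361
((599.0183715820312, 184.69952392578125), (170.88577270507812, 513.7881469726562), 21.148855209350586) [[426.64502  393.46368 ]
 [612.01575  -85.71888 ]
 [771.3917   -24.064636]
 [586.021    455.11792 ]]
top 7113 300.05100879952295 [[622.814    318.18887 ]
 [639.0734   -64.12739 ]
 [754.736    -59.208374]
 [738.4766   323.10788 ]]
dark [359 221  12  29 159] [364.27044025 234.54716981] 19.977040219318724 ((467.6208190917969, -271.3728942871094), (84.1291275024414, 17.80826187133789), 11.866990089416504)
side table z -0.9474142581350407
bed 2647 [426.96172941 -67.71792261  55.03350939] [781.01974272 419.47611713  84.84531131] 68.62914384736018
((660.729736328125, 193.48789978027344), (292.26416015625, 560.1915893554688), 21.17604637145996) [[ 423.28488   401.88223 ]
 [ 625.6456   -120.4824  ]
 [ 898.17456   -14.906433]
 [ 695.81384   507.4582  ]]
top 7916 298.5647039978107 [[628.2816  318.51645]
 [638.7081  -62.37009]
 [753.5228  -59.22708]
 [743.0963  321.65945]]
dark [170 225  18  26 114] [178.51754386 237.57894737] 18.46265337936211 ((469.164306640625, -270.61016845703125), (88.7777328491211, 14.320549011230469), 12.224065780639648)
```

View pics/crop0.png

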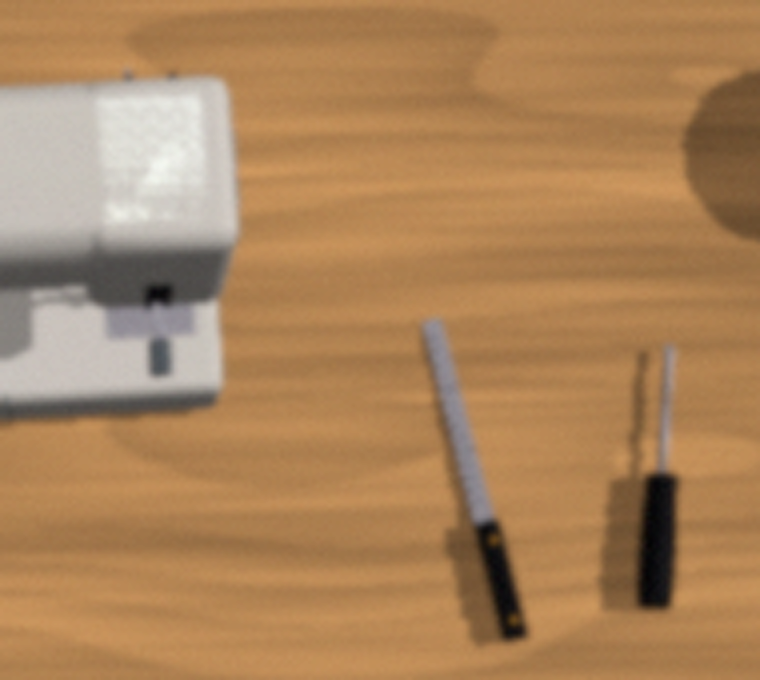

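```bash
python3 - <<'E'
from h import *
f=np.load("top0.npz"); d=f["d"]; p=f["p"].astype(int); P=cloud("top",d)
# pad by depth
m=(P[...,2]>150)&(P[...,2]<205)&(P[...,0]>570)&(P[...,0]<640)&(P[...,1]>-60)&(P[...,1]<40)
q=P[m]; uv=np.argwhere(m)[:,::-1]; print("pad",len(q),q.mean(0),q.min(0),q.max(0),uv.mean(0))
print(onplane("top",uv.mean(0),185))
# back edge of bed: per column last row with z>55
E=[]
for u in range(165,292):
    v=np.where((P[:,u,2]>62)&(P[:,u,2]<80)&(P[:,u,0]>560)&(P[:,u,0]<660))[0]
    if len(v): E.append((u,v.max()+.5))
E=np.array(E); w=onplane("top",E,70)
k=np.polyfit(w[:,1],w[:,0],1)
for _ in range(3):
    r=w[:,0]-np.polyval(k,w[:,1]); g=abs(r)<3; k=np.polyfit(w[g,1],w[g,0],1)
print("back edge x=",k,"yaw",-np.degrees(np.arctan(k[0])),g.sum(),len(w))
# right edges: bed & head top
for lo,hi,zz,x0,x1 in [(62,80,70,600,625),(285,320,300,645,745)]:
    ys=[]
    for v in range(90,200):
        u=np.where((P[v,:,2]>lo)&(P[v,:,2]<hi)&(P[v,:,1]>-120))[0]
        if len(u):
            a=onplane("top",[(u.max()+.5,v)],zz)[0]
            if x0<a[0]<x1: ys.append(a)
    ys=np.array(ys); print("right edge",zz,len(ys),np.median(ys,0))
# head top back/front edges
for n in ["top","side"]:
    D=np.load(n+"0.npz")["d"]; Q=cloud(n,D); m=(Q[...,2]>293)&(Q[...,2]<306)
    q=Q[m]; 
    for b in [-40,-20,0,20,40,100,200]:
        s=q[(abs(q[:,1]-b)<6)]; print(n,b,s[:,0].min(),s[:,0].max())
# gauge blade
m=((p.max(-1)-p.min(-1))<30)&(P[...,2]<25)&(P[...,1]<-190)&(P[...,1]>-300)&(P[...,0]>400)&(P[...,0]<720)&(p.sum(-1)>150)
uv=np.argwhere(m)[:,::-1]; w=onplane("top",uv,5); r=cv2.minAreaRect(w[:,:2].astype(np.float32)); print("blade",len(w),r,cv2.boxPoints(r))
E
```

```text
pad 157 [623.87391626 -17.66104181 188.82597884] [591.58949895 -53.18156125 178.06690222] [639.8580361   21.6479758  204.84013042] [278.52229299 170.33757962]
[[624.8713202  -17.81923487 185.        ]]
back edge x= [-3.30206357e-02  5.99054844e+02] yaw 1.8912558768621808 124 127
right edge 70 9 [613.27719783 -67.25694825  70.        ]
right edge 300 41 [695.01598679 -60.43935327 300.        ]
top -40 66.35282211314177 742.6241409241954
top -20 69.87709438637978 740.8509497549661
top 0 75.42500356326627 741.3729636179335
top 20 79.63630580865595 741.464893834908
top 40 73.98042799454407 740.7847399204317
top 100 637.1123447780225 739.2691029223877
top 200 634.3415095702787 736.374266712638
side -40 -74.87339871712243 743.3542999423424
side -20 67.06800443010161 743.311612932724
side 0 72.9003237710516 741.5137837541226
side 20 77.29842102276223 742.2777388873694
side 40 73.67274729515918 740.020809427674
side 100 637.9874772851222 738.5657471787254
side 200 635.0892284014108 734.5685893817296
blade 292 ((590.1354370117188, -250.16168212890625), (157.97903442382812, 17.77649688720703), 11.2249116897583) [[ 510.9268  -256.81964]
 [ 514.3871  -274.25607]
 [ 669.3441  -243.50372]
 [ 665.8838  -226.06729]]
```

```bash
cat >> h.py <<'E'
from scipy.spatial.transform import Rotation as Ro
def ori(yaw,tilt):
    a,t=np.radians([yaw,tilt]); f=np.array([np.cos(a)*np.sin(t),np.sin(a)*np.sin(t),-np.cos(t)]); z=np.array([-np.sin(a),np.cos(a),0])
    return np.stack([np.cross(f,z),f,z],1)
def plan(p,R,grasp=True):
    "p = grasp point (19 behind TCP) in mm; prints row for move_arm"
    s=get_state(); R0=s["orientation"]; p=np.array(p,float)
    if grasp: p=p+19*R[:,1]
    rv=np.degrees(Ro.from_matrix(R0.T@R).as_rotvec()); d=R0.T@(p-s["eef_pos"])
    print("t",round(s["t"],2),"tcp",s["eef_pos"].round(1),"F",s["ft_force"].round(1),"gap",round(s["finger_gap"],1),"q",s["joint_pos"].round(2))
    print("row",rv.round(2),(d/1000).round(4),"rows>=",max(np.linalg.norm(rv)/7.16,np.linalg.norm(d)/41.7).round(1))
E
python3 - <<'E'
from h import *
f=np.load("top0.npz"); d=f["d"]; p=f["p"].astype(int); P=cloud("top",d)
w=P[170:186,274:287]; print(w[...,2].round(0).astype(int)); print(p[170:186,274:287].sum(-1))
m=np.zeros(d.shape,bool); m[170:188,272:290]=True; m&=(P[...,2]>165)&(P[...,2]<200)&(P[...,0]<625)
uv=np.argwhere(m)[:,::-1]; print(len(uv),uv.min(0),uv.max(0),onplane("top",uv.mean(0),185),P[m].mean(0),P[m].min(0),P[m].max(0))
print(calibration("wrist")) 
plan([520,-20,230],ori(1.9,42))
E
```

```text
[[  73   70   73   70  186  189  188   75   73   70   70 1173   73]
 [  67   69   73   72  186  185  187   70   75   71   70   74   76]
 [  72   75   71   72  187  188  185   68   69   73   70   71   75]
 [  73   70   73   74  187  184  188   69   70   71   71   70   68]
 [  72   71   73   69  186  183  185   70   72   71   72   69   71]
 [  76   63   68  185  185  185  186  186   73   71   76   69   70]
 [  68   69   69  186  189  187  186  190  184   72   71   71   71]
 [  67   67   74  186  186  183  181  187  178   73   71   69   71]
 [  71   69   71  188  187  189  188  190  184   72   69   68   71]
 [  72   70   71  184  185  187  186  184  184   71   72   66   72]
 [  68   73   73  182  185  186  186  185  184   68   74   71   70]
 [  68   71   72  181  186  184  185  183  184   73   71   71   73]
 [  70   71   71  184  184  185  182  186  185   73   70   75   66]
 [  74   69   70   71  183  185  179  183  180   71   73   70   73]
 [  71   68   72   67   72   67   70   70   73   73   73   75   71]
 [  69   71   71   71   72   69   69   67   69   70   69   74   68]]
[[289 291 2
[... 1059 characters left out ...]
{'intrinsics': array([[325.1922621 ,   0.        , 284.54789791],
       [  0.        , 325.1922621 , 210.67185137],
       [  0.        ,   0.        ,   1.        ]]), 'tool_from_camera': array([[ 2.60110409e-04, -9.54806046e-01, -2.97229452e-01,
        -7.50848116e+01],
       [ 1.47986254e-03,  2.97229504e-01, -9.54804918e-01,
        -1.43029268e+02],
       [ 9.99998871e-01, -1.91504034e-04,  1.49029419e-03,
         1.29809317e+00],
       [ 0.00000000e+00,  0.00000000e+00,  0.00000000e+00,
         1.00000000e+00]])}
t 0.1 tcp [238.5 577.2 230.6] F [ 0.2 -0.5 -0.5] gap 85.3 q [-1.28  0.44  0.02  1.57 -0.01  1.13 -0.08]
row [  9.   -23.22 -41.36] [ 0.4998  0.0154 -0.4392] rows>= 16.0
```

Request:
move_arm(steps=[9,-23.2,-41.4,0.5,0.015,-0.439,0.05,9,-23.2,-41.4,0.5,0.015,-0.439,0.05,9,-23.2,-41.4,0.5,0.015,-0.439,0.05,9,-23.2,-41.4,0.5,0.015,-0.439,0.05,9,-23.2,-41.4,0.5,0.015,-0.439,0.05,9,-23.2,-41.4,0.5,0.015,-0.439,0.05,9,-23.2,-41.4,0.5,0.015,-0.439,0.05,9,-23.2,-41.4,0.5,0.015,-0.439,0.05,9,-23.2,-41.4,0.5,0.015,-0.439,0.05,9,-23.2,-41.4,0.5,0.015,-0.439,0.05,9,-23.2,-41.4,0.5,0.015,-0.439,0.05,9,-23.2,-41.4,0.5,0.015,-0.439,0.05,9,-23.2,-41.4,0.5,0.015,-0.439,0.05,9,-23.2,-41.4,0.5,0.015,-0.439,0.05,9,-23.2,-41.4,0.5,0.015,-0.439,0.05,9,-23.2,-41.4,0.5,0.015,-0.439,0.05,9,-23.2,-41.4,0.5,0.015,-0.439,0.05,9,-23.2,-41.4,0.5,0.015,-0.439,0.05,9,-23.2,-41.4,0.5,0.015,-0.439,0.05,9,-23.2,-41.4,0.5,0.015,-0.439,0.05])

```text
t: 1.77
eef_pos: [532.4, -12.5, 218.6]
orientation: [[0.741, 0.67, -0.047], [0.034, 0.032, 0.999], [0.671, -0.741, 0.001]]
ft_force: [0.0, 2.4, 0.5]
finger_gap: 50.1
```

```bash
python3 - <<'E'
from h import *
plan([602.5,-19.5,181],ori(1.9,42))
s=get_state();p,d=read_camera("wrist"); np.savez("w1.npz",p=p,d=d,R=s["orientation"],t=s["eef_pos"])
cv2.imwrite("pics/w1.png",p[...,::-1])
E
```

```text
t 1.77 tcp [532.4 -12.5 218.6] F [0.  2.4 0.5] gap 50.1 q [-1.39 -0.1   1.31  2.5   2.29  0.12 -0.68]
row [-0.55  0.54  0.15] [ 0.0264  0.0936 -0.0104] rows>= 2.3
```

View pics/w1.png

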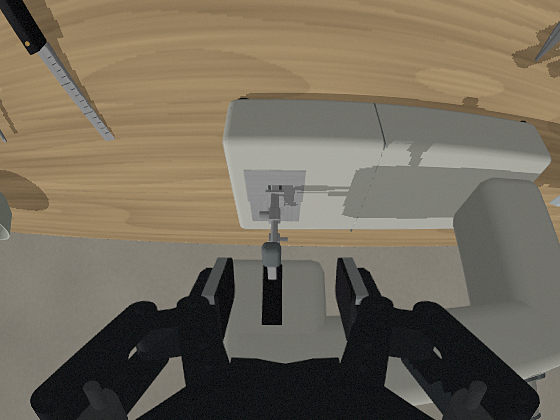

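```bash
python3 - <<'E'
from h import *
plan([568,-19.5,245],ori(1.9,30))
E
```

```text
t 1.82 tcp [532.  -15.5 218.1] F [ 0.8 -0.3 -0.9] gap 50.1 q [-1.39 -0.1   1.32  2.51  2.28  0.12 -0.68]
row [-0.28  0.22 12.1 ] [ 0.0407  0.0227 -0.0054] rows>= 1.7
```

Request:
move_arm(steps=[0,0,6,0.02,0.011,-0.003,0.05,-0.3,0.2,12,0.041,0.023,-0.005,0.05,-0.3,0.2,12,0.041,0.023,-0.005,0.05,-0.3,0.2,12,0.041,0.023,-0.005,0.05,-0.3,0.2,12,0.041,0.023,-0.005,0.05])

```text
t: 2.23
eef_pos: [545.3, -52.3, 234.1]
orientation: [[0.765, 0.644, 0.031], [0.023, -0.075, 0.997], [0.644, -0.761, -0.072]]
ft_force: [0.1, -0.3, -0.7]
finger_gap: 49.6
```

```bash
python3 - <<'E'
from h import *
plan([602.5,-19.5,182],ori(1.9,30))
E
```

```text
t 2.23 tcp [545.3 -52.3 234.1] F [ 0.1 -0.3 -0.7] gap 49.6 q [-1.28 -0.08  1.2   2.43  1.36  0.19  0.23]
row [ 5.51 -0.62 10.09] [0.0076 0.0926 0.0401] rows>= 2.4
```

```bash
python3 - <<'E'
from h import *
plan([568,-19.5,245],ori(1.9,28))
E
```

```text
t 2.23 tcp [545.3 -52.3 234.1] F [ 0.1 -0.3 -0.7] gap 49.6 q [-1.28 -0.08  1.2   2.43  1.36  0.19  0.23]
row [ 5.5  -0.71 12.09] [0.0211 0.0223 0.0344] rows>= 1.9
```

Request:
move_arm(steps=[5.5,-0.7,12,0.021,0.022,0.034,0.05,5.5,-0.7,12,0.021,0.022,0.034,0.05,5.5,-0.7,12,0.021,0.022,0.034,0.05,5.5,-0.7,12,0.021,0.022,0.034,0.05,5.5,-0.7,12,0.021,0.022,0.034,0.05,5.5,-0.7,12,0.021,0.022,0.034,0.05,5.5,-0.7,12,0.021,0.022,0.034,0.05,5.5,-0.7,12,0.021,0.022,0.034,0.05])

```text
t: 2.9
eef_pos: [564.4, -38.9, 227.6]
orientation: [[0.875, 0.483, 0.001], [0.022, -0.043, 0.999], [0.483, -0.874, -0.048]]
ft_force: [0.3, -1.7, 0.9]
finger_gap: 50.4
```

```bash
python3 - <<'E'
from h import *
plan([602.5,-19.5,182],ori(1.9,28))
E
```

```text
t 2.9 tcp [564.4 -38.9 227.6] F [ 0.3 -1.7  0.9] gap 50.4 q [-0.86  0.11  0.88  2.22 -0.1   0.35  1.66]
row [ 3.37 -0.43  0.86] [0.0115 0.0765 0.0228] rows>= 1.9
```

Request:
move_arm(steps=[3.4,-0.4,1,0.012,0.01,0.023,0.05,3.4,-0.4,1,0.012,0.01,0.023,0.05,3.4,-0.4,1,0.012,0.01,0.023,0.05,3.4,-0.4,1,0.012,0.01,0.023,0.05,3.4,-0.4,1,0.012,0.01,0.023,0.05,3.4,-0.4,1,0.012,0.01,0.023,0.05])

```text
t: 3.4
eef_pos: [579.6, -15.8, 224.2]
orientation: [[0.883, 0.469, -0.034], [0.031, 0.014, 0.999], [0.469, -0.883, -0.002]]
ft_force: [-0.6, -0.7, 0.2]
finger_gap: 50.0
```

```bash
python3 - <<'E'
from h import *
plan([602.5,-19.5,182],ori(1.9,28))
E
```

```text
t 3.4 tcp [579.6 -15.8 224.2] F [-0.6 -0.7  0.2] gap 50.0 q [-0.74  0.15  0.76  2.18 -0.3   0.38  1.85]
row [ 0.08  0.11 -0.02] [ 0.0004  0.067  -0.0044] rows>= 1.6
```

Request:
move_arm(steps=[0,0,0,0,0.02,-0.004,0.05,0,0,0,0,0.04,-0.004,0.05,0,0,0,0,0.055,-0.004,0.05,0,0,0,0,0.067,-0.004,0.05,0,0,0,0,0.067,-0.004,0.05,0,0,0,0,0.067,-0.004,0.03,0,0,0,0,0.067,-0.004,0.0,0,0,0,0,0.067,-0.004,0.0,0,0,0,0,0.067,-0.004,0.0,0,0,0,0,0.067,-0.004,0.0,0,0,0,0,0.067,-0.004,0.0])

```text
t: 4.32
eef_pos: [611.9, -18.7, 166.3]
orientation: [[0.882, 0.471, -0.034], [0.031, 0.015, 0.999], [0.471, -0.882, -0.001]]
ft_force: [-5.7, -1.7, 7.8]
finger_gap: 12.2
```

```bash
python3 - <<'E'
from h import *
plan([602.5,-19.5,226],ori(1.9,28))
p,d=read_camera("wrist"); cv2.imwrite("pics/w2.png",p[...,::-1])
E
```

```text
t 4.32 tcp [611.9 -18.7 166.3] F [-5.7 -1.7  7.8] gap 12.2 q [-0.48  0.29  0.52  2.17 -0.6   0.27  2.13]
row [0.04 0.1  0.09] [ 0.0198 -0.0381 -0.0005] rows>= 1.0
```

View pics/w2.png

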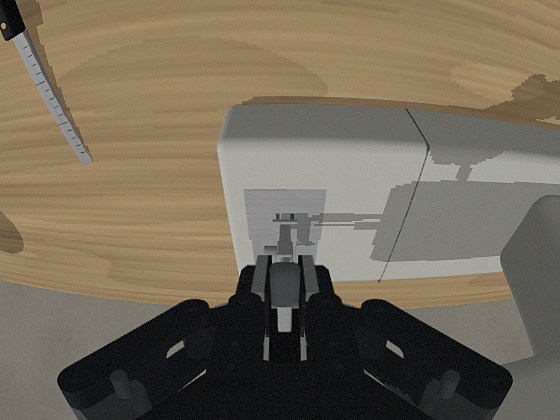

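Request:
move_arm(steps=[0,0,0,0.0014,-0.0026,0,0,0,0,0,0.0028,-0.0053,0,0,0,0,0,0.0042,-0.0079,0,0,0,0,0,0.0057,-0.0106,0,0,0,0,0,0.0071,-0.0132,0,0,0,0,0,0.0085,-0.0159,0,0,0,0,0,0.0099,-0.0185,0,0,0,0,0,0.0113,-0.0212,0,0,0,0,0,0.0127,-0.0238,0,0,0,0,0,0.0141,-0.0265,0,0,0,0,0,0.0155,-0.0291,0,0,0,0,0,0.017,-0.0317,0,0,0,0,0,0.017,-0.0317,0,0])

```text
t: 5.45
eef_pos: [613.9, -18.6, 202.9]
orientation: [[0.881, 0.473, -0.035], [0.032, 0.014, 0.999], [0.473, -0.881, -0.003]]
ft_force: [10.8, -3.5, -12.5]
finger_gap: 12.5
```

```bash
python3 - <<'E'
from h import *
s=get_state(); print(s["eef_pos"],s["ft_force"],s["finger_gap"],s["joint_pos"].round(2))
p,d=read_camera("wrist"); np.savez("w3.npz",p=p,d=d,R=s["orientation"],t=s["eef_pos"])
c=calibration("top"); p,d=read_camera("top"); P=cloud("top",d); print(P[172:188,274:287,2].round(0).astype(int))
w=np.load("w3.npz")["p"]
cv2.imwrite("pics/w3.png",np.hstack([w[200:360,180:380],p[100:260,200:360].repeat(1,0)])[...,::-1].repeat(2,0).repeat(2,1))
E
```

```text
[613.92161486 -18.56867765 202.86276354] [ 10.830512    -3.50570891 -12.53870947] 12.457657915080876 [-0.61  0.25  0.65  2.13 -0.48  0.35  2.02]
[[ 251  250  247  339  341  347  348  346  348  351  350  351  349]
 [ 275  338  340  348  350  350  357  356  355  356  357  358  356]
 [1173  346  349  355  359  359  360  361  365  363  364  364  365]
 [ 349  353  358  360 1173  365  369  371  390  392  392  394  392]
 [ 352  361  363  368  389  390  396  398  397  396  395  395  396]
 [ 364  366  392  393  393  396  398  405  404  406  405  406  406]
 [ 386  390  396  394  403  405  408  407  410  409  408  409  407]
 [ 394  394  402  407  405  408  409  408  410  411  410  411  412]
 [ 399  402  406  408  407  410  412  413  416  420  420  418  418]
 [ 405  405  407  411  414  417  419  421  424  423  424  426  426]
 [ 457  409  414  415  418  422  426  426  427  429  430  431  432]
 [ 456  455  416  420  425  441  444  433  434  436  437  436  436]
 [ 455  457  455  451  444  447  450  438  438  441  442  444  444]
 [ 457  455  456  456  451  455  457  449  443  448  448  449  450]
 [ 453  456  454  453  461  460  462  461  451  453  455  455  457]
 [ 455  455  457  457  461  463  463  463  456  458  460  459  462]]
```

View pics/w3.png

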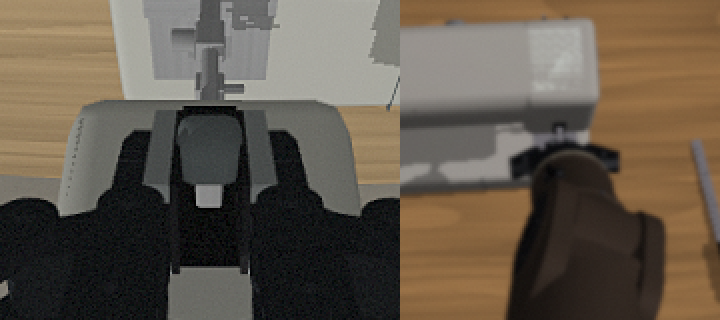

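Request:
move_arm(steps=[0,0,0,0.0009,-0.0018,0,0,0,0,0,0.0019,-0.0035,0,0,0,0,0,0.0028,-0.0053,0,0,0,0,0,0.0038,-0.007,0,0,0,0,0,0.0038,-0.007,0,0])

```text
t: 5.97
eef_pos: [612.7, -18.6, 208.3]
orientation: [[0.882, 0.469, -0.035], [0.033, 0.013, 0.999], [0.469, -0.883, -0.004]]
ft_force: [22.4, -4.5, -34.1]
finger_gap: 11.9
```

```bash
python3 - <<'E'
from h import *
s=get_state(); print(s["eef_pos"],s["ft_force"],s["finger_gap"])
w,d=read_camera("wrist"); 
o=np.load("w3.npz")["p"]
g=lambda a:a[200:360,200:370]
cv2.imwrite("pics/w4.png",np.hstack([g(o),g(w)])[...,::-1].repeat(2,0).repeat(2,1))
E
```

```text
[612.66321601 -18.55281891 208.30921409] [ 22.37021348  -4.45903844 -34.11071039] 11.913400924277175
```

View pics/w4.png

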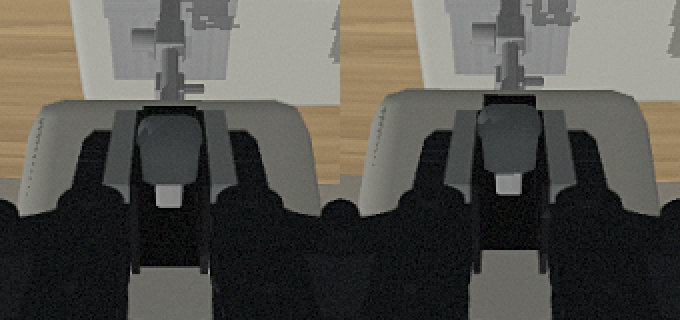

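Request:
move_arm(steps=[0,0,0,-0.0012,0.0022,0,0,0,0,0,-0.0023,0.0044,0,0,0,0,0,-0.0035,0.0066,0,0,0,0,0,-0.0047,0.0088,0,0,0,0,0,-0.0059,0.011,0,0,0,0,0,-0.007,0.0132,0,0,0,0,0,-0.0082,0.0154,0,0,0,0,0,-0.0094,0.0177,0,0,0,0,0,-0.0106,0.0199,0,0,0,0,0,-0.0117,0.0221,0,0,0,0,0,-0.0129,0.0243,0,0,0,0,0,-0.0141,0.0265,0,0,0,0,0,-0.0152,0.0287,0,0,0,0,0,-0.0164,0.0309,0,0,0,0,0,-0.0176,0.0331,0,0,0,0,0,-0.0188,0.0353,0,0,0,0,0,-0.0199,0.0375,0,0,0,0,0,-0.0206,0.0389,0,0,0,0,0,-0.0206,0.0389,0,0])

```text
t: 7.6
eef_pos: [614.5, -18.7, 168.9]
orientation: [[0.879, 0.476, -0.034], [0.03, 0.016, 0.999], [0.476, -0.879, -0.0]]
ft_force: [-15.5, -1.6, 24.9]
finger_gap: 12.4
```

```bash
python3 - <<'E'
from h import *
s=get_state(); print(s["t"],s["eef_pos"],s["ft_force"],s["finger_gap"],s["joint_pos"].round(2))
w,d=read_camera("wrist"); 
o=cv2.imread("pics/w2.png")[...,::-1]
g=lambda a:a[200:360,200:370]
cv2.imwrite("pics/w5.png",np.hstack([g(o),g(w)])[...,::-1].repeat(2,0).repeat(2,1))
E
```

```text
7.6 [614.5177908  -18.72708499 168.89240781] [-15.54414881  -1.61043947  24.88978769] 12.410259834839149 [-0.48  0.29  0.52  2.16 -0.6   0.27  2.13]
```

View pics/w5.png

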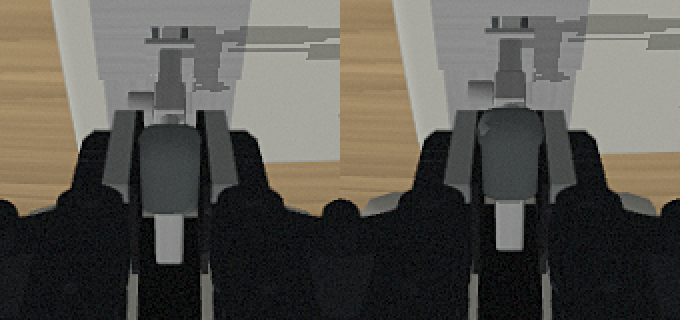

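Request:
move_arm(steps=[0,0,0,0,0,0,0.03,0,0,0,0,0,0,0.05,0,0,0,0,0,0,0.05,0,0,0,0,0,0,0.05,0,0,0,0,-0.02,0,0.05,0,0,0,0,-0.05,0,0.05,0,0,0,0,-0.08,0,0.05,0,0,0,0,-0.08,0,0.05,0,0,0,0,-0.08,0,0.05])

```text
t: 8.4
eef_pos: [575.3, -17.5, 237.2]
orientation: [[0.881, 0.472, -0.038], [0.034, 0.018, 0.999], [0.472, -0.882, -0.0]]
ft_force: [0.1, 0.8, 0.0]
finger_gap: 50.1
```

```bash
python3 - <<'E'
from h import *
print(onplane("top",(348,170),2),onplane("top",(361.25,220.5),9),onplane("top",(368.2,248.7),15))
plan([450,-274,140],ori(11.5,22))
E
```

```text
[[ 668.19767159 -237.97010946    2.        ]] [[ 511.06318926 -267.24336554    9.        ]] [[ 426.65062583 -281.03818764   15.        ]]
t 8.4 tcp [575.3 -17.5 237.2] F [0.1 0.8 0. ] gap 50.1 q [-0.82  0.12  0.84  2.17 -0.26  0.41  1.82]
row [ 3.95 -8.42  6.16] [-0.1671  0.0408 -0.2503] rows>= 7.3
```

Request:
move_arm(steps=[4,-7.5,6,-0.167,0.041,-0.25,0.05,4,-7.5,6,-0.167,0.041,-0.25,0.05,4,-7.5,6,-0.167,0.041,-0.25,0.05,4,-7.5,6,-0.167,0.041,-0.25,0.05,4,-7.5,6,-0.167,0.041,-0.25,0.05,4,-7.5,6,-0.167,0.041,-0.25,0.05,4,-7.5,6,-0.167,0.041,-0.25,0.05,4,-7.5,6,-0.167,0.041,-0.25,0.05,4,-7.5,6,-0.167,0.041,-0.25,0.05,4,-7.5,6,-0.167,0.041,-0.25,0.05,4,-7.5,6,-0.167,0.041,-0.25,0.05,4,-7.5,6,-0.167,0.041,-0.25,0.05,4,-7.5,6,-0.167,0.041,-0.25,0.05,4,-7.5,6,-0.167,0.041,-0.25,0.05])

```text
t: 9.57
eef_pos: [453.6, -276.8, 119.9]
orientation: [[0.913, 0.368, -0.177], [0.16, 0.075, 0.984], [0.376, -0.927, 0.009]]
ft_force: [-0.1, -0.1, -0.5]
finger_gap: 50.0
```

```bash
cat >> h.py <<'E'
def wray(uv,z,s):
    c=calibration("wrist"); K=c["intrinsics"]; T=c["tool_from_camera"]
    uv=np.atleast_2d(uv).astype(float); a=(uv-K[:2,2])/K[0,0]; r=np.linalg.norm(a,axis=1,keepdims=True)
    k=np.sin(r)/np.maximum(r,1e-9); v=np.hstack([a*k*[1,-1],-np.cos(r)])@T[:3,:3].T@s["orientation"].T
    o=s["orientation"]@T[:3,3]+s["eef_pos"]
    return o+v*((z-o[2])/v[:,2])[:,None]
E
python3 - <<'E'
from h import *
s=get_state(); plan([451,-276.6,23],ori(10.2,22))
w,d=read_camera("wrist"); np.savez("w6.npz",p=w,d=d,R=s["orientation"],t=s["eef_pos"])
cv2.imwrite("pics/w6.png",w[...,::-1])
E
```

```text
t 9.57 tcp [ 453.6 -276.8  119.9] F [-0.1 -0.1 -0.5] gap 50.0 q [ 0.89  0.35 -0.31  2.15 -0.43  0.43  2.73]
row [-0.47 -0.22  0.08] [-0.0388  0.1078 -0.0003] rows>= 2.7
```

View pics/w6.png

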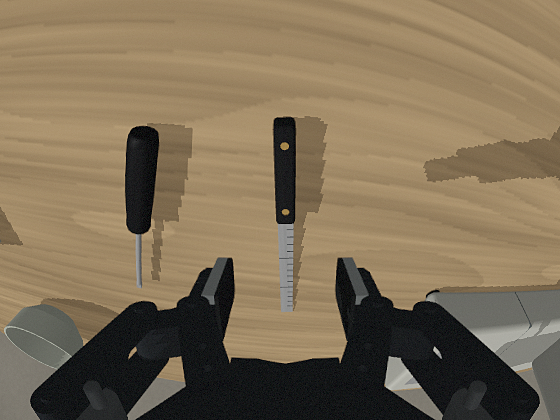

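```bash
python3 - <<'E'
from h import *
f=np.load("w6.npz"); s=dict(orientation=f["R"],eef_pos=f["t"])
g=f["p"].astype(int).sum(-1); v,u=np.where(g[110:226,265:305]<130); 
w=wray(np.stack([u+265,v+110],1),19,s); r=cv2.minAreaRect(w[:,:2].astype(np.float32)); print(len(w),r)
print(wray([(286,310)],2,s), wray([(284,117),(286,222)],20,s))
E
```

```text
2068 ((464.47613525390625, -273.4794921875), (95.12171936035156, 15.474268913269043), 10.641820907592773)
[[ 666.6239073  -235.43643825    2.        ]] [[ 417.32142801 -282.43360086   20.        ]
 [ 509.05921918 -264.39173338   20.        ]]
```

Request:
move_arm(steps=[-0.5,-0.2,0,-0.015,0.04,0,0.05,-0.5,-0.2,0,-0.028,0.075,0,0.05,-0.5,-0.2,0,-0.028,0.075,0,0.05,-0.5,-0.2,0,-0.028,0.075,0,0.05,-0.5,-0.2,0,-0.028,0.075,0,0.05])

```text
t: 10.03
eef_pos: [457.9, -273.1, 42.7]
orientation: [[0.911, 0.37, -0.182], [0.169, 0.066, 0.983], [0.376, -0.927, -0.003]]
ft_force: [0.3, -0.6, -0.3]
finger_gap: 49.9
```

```bash
python3 - <<'E'
from h import *
plan([451,-276.6,26],ori(10.2,22))
E
```

```text
t 10.03 tcp [ 457.9 -273.1   42.7] F [ 0.3 -0.6 -0.3] gap 49.9 q [ 0.94  0.51 -0.41  2.2  -0.38  0.2   2.72]
row [0.04 0.3  0.06] [-0.0131  0.0317 -0.0021] rows>= 0.8
```

```bash
python3 - <<'E'
from h import *
plan([449,-276.6,25.3],ori(10.5,16))
E
```

```text
t 10.03 tcp [ 457.9 -273.1   42.7] F [ 0.3 -0.6 -0.3] gap 49.9 q [ 0.94  0.51 -0.41  2.2  -0.38  0.2   2.72]
row [0.15 0.01 6.06] [-0.0172  0.0315 -0.0017] rows>= 0.9
```

Request:
move_arm(steps=[0.1,0,6,-0.005,0.01,-0.002,0.05,0.1,0,6,-0.017,0.02,-0.002,0.05,0.1,0,6,-0.017,0.031,-0.002,0.05,0.1,0,6,-0.017,0.031,-0.002,0.05,0.1,0,6,-0.017,0.031,-0.002,0.05])

```text
t: 10.45
eef_pos: [454.7, -275.5, 7.8]
orientation: [[0.944, 0.274, -0.184], [0.177, 0.049, 0.983], [0.278, -0.961, -0.002]]
ft_force: [-0.1, -0.4, -0.2]
finger_gap: 50.4
```

```bash
python3 - <<'E'
from h import *
plan([449,-276.6,25.3],ori(10.5,16))
E
```

```text
t 10.45 tcp [ 454.7 -275.5    7.8] F [-0.1 -0.4 -0.2] gap 50.4 q [ 0.75  0.55 -0.22  2.18 -0.33  0.23  2.63]
row [0.11 0.13 0.14] [-0.0007  0.0005 -0.    ] rows>= 0.0
```

Request:
move_arm(steps=[0,0,0,0,0,0,0.03,0,0,0,0,0,0,0,0,0,0,0,0,0,0,0,0,0,0,0,0,0,0,0,0,0,0,0,0,0,0,0,0,0,0,0])

```text
t: 10.95
eef_pos: [453.7, -276.4, 7.3]
orientation: [[0.945, 0.273, -0.182], [0.175, 0.048, 0.983], [0.277, -0.961, -0.002]]
ft_force: [-2.7, 0.0, 10.0]
finger_gap: 14.2
```

```bash
python3 - <<'E'
from h import *
plan([449,-276.6,175],ori(10.5,16))
w,d=read_camera("wrist"); s=get_state(); np.savez("w7.npz",p=w,d=d,R=s["orientation"],t=s["eef_pos"]); 
cv2.imwrite("pics/w7.png",w[150:420,100:460,::-1])
E
```

```text
t 10.95 tcp [ 453.7 -276.4    7.3] F [-2.7  0.  10. ] gap 14.2 q [ 0.75  0.55 -0.22  2.18 -0.33  0.23  2.63]
row [0.12 0.01 0.07] [ 0.042  -0.1434  0.0003] rows>= 3.6
```

View pics/w7.png

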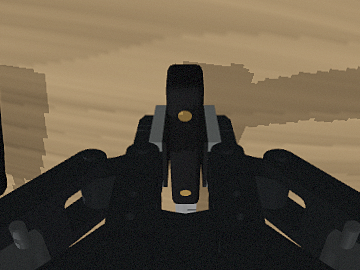

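```bash
python3 - <<'E'
from h import *
R=ori(1.9,16)
plan([440,-274,100],ori(10.5,16),False)
plan([436,-25,95],R,False)
E
```

```text
t 11.0 tcp [ 453.7 -276.4    7.3] F [-2.9  0.9  8.8] gap 14.5 q [ 0.75  0.55 -0.22  2.18 -0.33  0.23  2.63]
row [0.13 0.01 0.08] [ 0.0132 -0.0927  0.0047] rows>= 2.2
t 11.0 tcp [ 453.7 -276.4    7.3] F [-2.9  0.9  8.8] gap 14.5 q [ 0.75  0.55 -0.22  2.18 -0.33  0.23  2.63]
row [-2.25  8.28  0.08] [ 0.0517 -0.0769  0.2503] rows>= 6.4
```

Request:
move_arm(steps=[0,0,0,0.003,-0.018,0.001,0,0,0,0,0.006,-0.04,0.002,0,0,0,0,0.01,-0.065,0.004,0,0,0,0,0.013,-0.093,0.005,0,-0.2,0.8,0,0.017,-0.091,0.03,0,-0.4,1.7,0,0.021,-0.09,0.054,0,-0.7,2.5,0,0.025,-0.088,0.079,0,-0.9,3.3,0,0.029,-0.087,0.103,0,-1.1,4.1,0,0.032,-0.085,0.127,0,-1.3,5,0,0.036,-0.083,0.152,0,-1.6,5.8,0,0.04,-0.082,0.176,0,-1.8,6.6,0,0.044,-0.08,0.201,0,-2,7.5,0,0.048,-0.079,0.225,0,-2.2,8.3,0,0.052,-0.077,0.25,0,-2.2,8.3,0,0.052,-0.077,0.25,0,-2.2,8.3,0,0.052,-0.077,0.25,0,-2.2,8.3,0,0.052,-0.077,0.25,0,-2.2,8.3,0,0.052,-0.077,0.25,0])

```text
t: 12.5
eef_pos: [436.0, -26.3, 94.5]
orientation: [[0.961, 0.276, -0.031], [0.03, 0.01, 1.0], [0.276, -0.961, 0.001]]
ft_force: [-0.3, -0.5, -0.7]
finger_gap: 14.4
```

```bash
python3 - <<'E'
from h import *
R=ori(1.9,16)
plan([436,-25,95],R,False)
s=get_state(); print(s["orientation"].round(3))
p,d=read_camera("top"); np.savez("top2.npz",p=p,d=d); w,dw=read_camera("wrist"); np.savez("w8.npz",p=w,d=dw,R=s["orientation"],t=s["eef_pos"])
a=np.hstack([cv2.resize(p[110:290,200:380],(400,400)),cv2.resize(w[170:350,190:370],(400,400))]); cv2.imwrite("pics/c8.png",np.clip(a[...,::-1]*1.3,0,255).astype(np.uint8))
E
```

```text
t 12.5 tcp [436.  -26.3  94.5] F [-0.3 -0.5 -0.7] gap 14.4 q [-0.19  0.21  0.13  2.41 -0.09  0.24  1.63]
row [-0.05 -0.13  0.01] [ 0.0002 -0.0005  0.0013] rows>= 0.0
[[ 0.961  0.276 -0.031]
 [ 0.03   0.01   1.   ]
 [ 0.276 -0.961  0.001]]
```

View pics/c8.png

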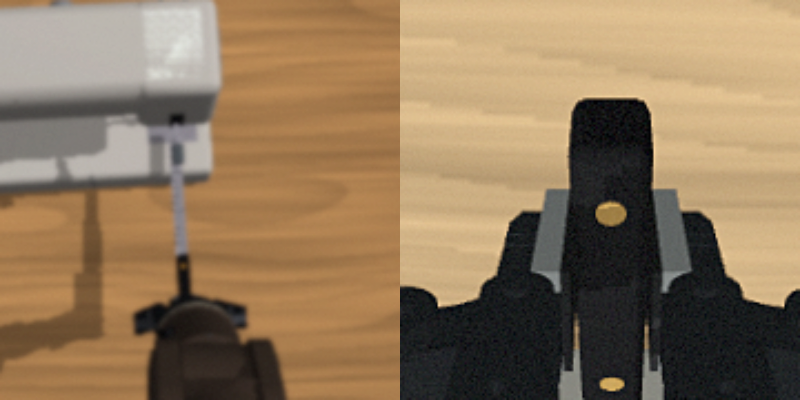

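```bash
python3 - <<'E'
from h import *
f=np.load("top2.npz"); P=cloud("top",f["d"])
m=(P[...,2]>80)&(P[...,2]<125)&(P[...,0]>485)&(P[...,0]<594)&(P[...,1]>-50)&(P[...,1]<10)
q=P[m]
for a,b in [(485,500),(500,530),(530,560),(560,594)]:
    s=q[(q[:,0]>=a)&(q[:,0]<b)]; print(a,len(s),s.mean(0).round(1),np.median(s[:,2]).round(1))
t=q[q[:,0]>505]; k=np.polyfit(t[:,0],t[:,1],1); print("yaw",np.degrees(np.arctan(k[0])),"y at 660",np.polyval(k,660),"machine",-16.8+(660-684.6)*np.tan(np.radians(1.9)))
kz=np.polyfit(t[:,0],t[:,2],1); print("slope z",kz[0],"flat expects",-7/160,"z at 525",np.polyval(kz,525))
print("table z near",np.median(P[(abs(P[...,0]-520)<30)&(abs(P[...,1]+90)<25)][:,2]))
E
```

```text
485 28 [492.5 -24.6 105.1] 107.1
500 56 [516.  -24.2  96. ] 96.0
530 52 [544.8 -22.6  94.2] 94.0
560 63 [576.3 -21.7  93. ] 93.1
yaw 2.3011036486022634 y at 660 -18.287415021566392 machine -17.616066048461665
slope z -0.04932664768800076 flat expects -0.04375 z at 525 95.43373190620419
table z near 0.9721312996937286
```

Request:
move_arm(steps=[0,0,0,-0.0014,0.0048,0.001,0,0,0,0,-0.0028,0.0096,0.001,0,0,0,0,-0.0041,0.0144,0.001,0,0,0,0,-0.0044,0.0154,0.001,0,0,0,0,-0.0044,0.0154,0.001,0,0,0,0,-0.0044,0.0154,0.001,0])

```text
t: 13.1
eef_pos: [436.0, -24.0, 78.2]
orientation: [[0.961, 0.275, -0.033], [0.032, 0.011, 0.999], [0.275, -0.961, 0.002]]
ft_force: [0.4, -0.2, -1.5]
finger_gap: 14.7
```

Request:
move_arm(steps=[0,0,0,-0.0002,0.0007,0,0,0,0,0,-0.0003,0.0012,0,0,0,0,0,-0.0003,0.0012,0,0,0,0,0,-0.0003,0.0012,0,0])

```text
t: 13.43
eef_pos: [436.4, -23.8, 77.3]
orientation: [[0.961, 0.276, -0.034], [0.032, 0.011, 0.999], [0.276, -0.961, 0.002]]
ft_force: [0.4, -0.9, -1.2]
finger_gap: 14.4
```

Request:
move_arm(steps=[0,0,0,-0.0001,0.0005,0,0,0,0,0,-0.0002,0.001,0,0,0,0,0,-0.0002,0.001,0,0,0,0,0,-0.0002,0.001,0,0])

```text
t: 13.77
eef_pos: [436.5, -23.8, 76.2]
orientation: [[0.961, 0.276, -0.034], [0.032, 0.011, 0.999], [0.276, -0.961, 0.002]]
ft_force: [-0.6, -0.5, -0.2]
finger_gap: 14.5
```

Request:
move_arm(steps=[0,0,0,-0.0001,0.0005,0,0,0,0,0,-0.0002,0.001,0,0,0,0,0,-0.0002,0.001,0,0,0,0,0,-0.0002,0.001,0,0])

```text
t: 14.1
eef_pos: [436.5, -23.8, 75.2]
orientation: [[0.961, 0.276, -0.034], [0.032, 0.011, 0.999], [0.276, -0.961, 0.002]]
ft_force: [-1.5, -0.4, 1.2]
finger_gap: 14.2
```

Request:
move_arm(steps=[0,0,0,0.0058,0.0017,0,0,0,0,0,0.0115,0.0033,0,0,0,0,0,0.0173,0.005,0,0,0,0,0,0.0231,0.0066,0,0,0,0,0,0.0288,0.0083,0,0,0,0,0,0.0288,0.0083,0,0])

```text
t: 14.6
eef_pos: [468.5, -22.7, 75.5]
orientation: [[0.96, 0.278, -0.034], [0.032, 0.011, 0.999], [0.278, -0.961, 0.001]]
ft_force: [1.0, 0.4, 1.1]
finger_gap: 14.4
```

Request:
move_arm(steps=[0,0,0,0.0048,0.0014,0,0,0,0,0,0.0096,0.0028,0,0,0,0,0,0.0144,0.0041,0,0,0,0,0,0.0192,0.0055,0,0,0,0,0,0.024,0.0069,0,0,0,0,0,0.0288,0.0083,0,0,0,0,0,0.0288,0.0083,0,0])

```text
t: 15.18
eef_pos: [498.1, -21.7, 75.4]
orientation: [[0.96, 0.277, -0.034], [0.032, 0.011, 0.999], [0.278, -0.961, 0.001]]
ft_force: [2.4, -0.2, 2.6]
finger_gap: 14.4
```

Request:
move_arm(steps=[0,0,0,0.0019,0.0006,0,0,0,0,0,0.0038,0.0011,0,0,0,0,0,0.0058,0.0017,0,0,0,0,0,0.0077,0.0022,0,0,0,0,0,0.0096,0.0028,0,0,0,0,0,0.0096,0.0028,0,0,0,0,0,0.0096,0.0028,0,0])

```text
t: 15.77
eef_pos: [506.5, -21.5, 75.2]
orientation: [[0.961, 0.276, -0.033], [0.032, 0.011, 0.999], [0.276, -0.961, 0.002]]
ft_force: [-1.8, -0.3, 5.8]
finger_gap: 14.5
```

Request:
move_arm(steps=[0,0,0,0.0013,-0.0001,0,0,0,0,0,0.0026,0.0002,0,0,0,0,0,0.0039,0.0006,0,0,0,0,0,0.0049,0.001,0,0,0,0,0,0.0049,0.001,0,0,0,0,0,0.0049,0.001,0,0])

```text
t: 16.27
eef_pos: [511.5, -21.3, 75.5]
orientation: [[0.961, 0.276, -0.034], [0.032, 0.011, 0.999], [0.276, -0.961, 0.002]]
ft_force: [-3.5, -0.3, 5.8]
finger_gap: 14.2
```

```bash
python3 - <<'E'
from h import *
F=[]
for i in range(6):
    s=get_state(); F.append(np.r_[s["eef_pos"],s["ft_force"],s["wrist_torque"]]); read_camera("wrist")
print(np.round(np.mean(F,0),2),np.std(F,0).round(2))
E
```

```text
[ 5.1146e+02 -2.1330e+01  7.5460e+01 -3.2100e+00 -5.0000e-02  5.3200e+00
 -2.0000e-02  1.2000e-01  3.0000e-02] [0.01 0.01 0.01 0.29 0.4  0.43 0.03 0.03 0.03]
```

Request:
move_arm(steps=[0,0,0,0.0002,-0.0005,0,0,0,0,0,0.0016,-0.0001,0,0,0,0,0,0.003,0.0003,0,0,0,0,0,0.004,0.0006,0,0,0,0,0,0.005,0.0009,0,0,0,0,0,0.005,0.0009,0,0,0,0,0,0.005,0.0009,0,0])

```text
t: 17.15
eef_pos: [516.7, -21.1, 76.0]
orientation: [[0.961, 0.276, -0.034], [0.032, 0.011, 0.999], [0.276, -0.961, 0.002]]
ft_force: [-0.0, -0.1, 2.0]
finger_gap: 14.1
```

```bash
cat > ft.py <<'E'
from h import *
F=[]
for i in range(4):
    s=get_state(); F.append(np.r_[s["eef_pos"],s["ft_force"],s["wrist_torque"]]); read_camera("wrist")
print(round(s["t"],2),np.round(np.mean(F,0),2).tolist(),s["finger_gap"].round(1))
E
python3 ft.py
```

```text
Traceback (most recent call last):
  File "ft.py", line 5, in <module>
    print(round(s["t"],2),np.round(np.mean(F,0),2).tolist(),s["finger_gap"].round(1))
                                                            ^^^^^^^^^^^^^^^^^^^^^
AttributeError: 'float' object has no attribute 'round'
```

Request:
move_arm(steps=[0,0,0,0.0012,0.0003,0,0,0,0,0,0.0024,0.0007,0,0,0,0,0,0.0036,0.001,0,0,0,0,0,0.0048,0.0014,0,0,0,0,0,0.0048,0.0014,0,0,0,0,0,0.0048,0.0014,0,0])

```text
t: 17.85
eef_pos: [517.7, -21.0, 74.8]
orientation: [[0.962, 0.269, -0.034], [0.032, 0.011, 0.999], [0.27, -0.963, 0.002]]
ft_force: [-15.8, 0.1, 14.9]
finger_gap: 14.3
```

```bash
sed -i 's/s\["finger_gap"\].round(1)/s["finger_gap"]/' ft.py; python3 ft.py
```

```text
18.0 [517.67, -21.04, 74.8, -15.35, -0.01, 15.13, 0.03, 2.03, 0.13] 14.397123761372637
```

```bash
python3 - <<'E'
from h import *
s=get_state(); print(s["joint_pos"].round(3)); print(s["joint_efforts"].round(1)); plan(s["eef_pos"]+[-2,0,1.0],ori(1.9,16),False)
p,d=read_camera("top"); P=cloud("top",d); np.savez("top3.npz",p=p,d=d)
m=(P[...,2]>60)&(P[...,2]<100)&(P[...,0]>560)&(P[...,0]<598)&(P[...,1]>-50)&(P[...,1]<10); q=P[m]; print(q.mean(0), np.polyfit(q[:,0],q[:,1],1), np.polyfit(q[:,0],q[:,2],1))
w,dw=read_camera("wrist")
a=np.hstack([cv2.resize(p[110:290,200:380],(400,400)),cv2.resize(w[100:400,100:400],(400,400))]); cv2.imwrite("pics/c9.png",np.clip(a[...,::-1]*1.3,0,255).astype(np.uint8))
E
```

```text
[-0.15   0.36   0.103  2.248 -0.119  0.264  1.656]
[ -0.2 -43.5   1.7 -24.9  -0.1  -4.9  -0.1]
t 18.05 tcp [517.7 -21.   74.8] F [-15.9  -0.3  14.5] gap 14.0 q [-0.15  0.36  0.1   2.25 -0.12  0.26  1.66]
row [-0.11  0.   -0.35] [-0.0017 -0.0015  0.0001] rows>= 0.1
[578.43424836 -19.2694158   84.15691697] [ 2.35774038e-03 -2.06332136e+01] [ -0.40534272 318.62102795]
```

View pics/c9.png

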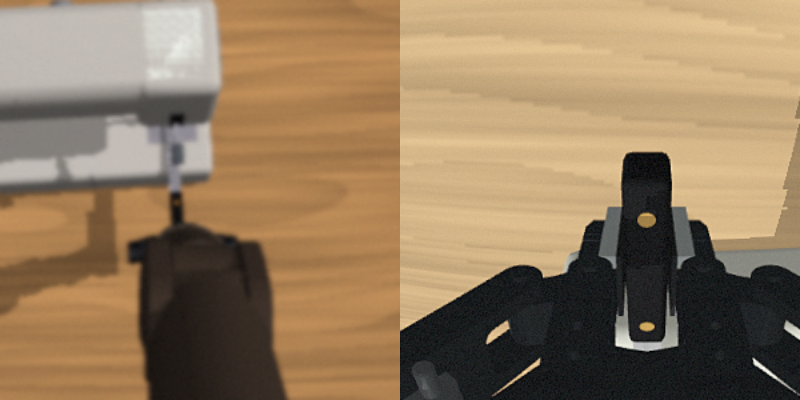

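Request:
move_arm(steps=[0,0,0,0.0001,-0.0005,0,0,0,0,0,0.0003,-0.001,0,0,0,0,0,0.0004,-0.0014,0,0,0,0,0,0.0004,-0.0014,0,0,0,0,0,0.0004,-0.0014,0,0])

```text
t: 18.57
eef_pos: [521.3, -21.0, 77.1]
orientation: [[0.961, 0.275, -0.034], [0.032, 0.011, 0.999], [0.275, -0.961, 0.001]]
ft_force: [0.2, 0.0, -1.0]
finger_gap: 14.2
```

```bash
python3 ft.py; python3 -c "
from h import *
print(get_state()['orientation'].round(4)[:,1])"
```

```text
18.72 [521.31, -20.99, 77.13, 0.06, 0.11, -1.32, -0.01, 0.5, 0.02] 14.504797342048937
[ 0.2754  0.0107 -0.9613]
```

Request:
move_arm(steps=[0,0,0,0.0011,0.0005,0,0,0,0,0,0.0022,0.001,0,0,0,0,0,0.0034,0.0014,0,0,0,0,0,0.0046,0.0018,0,0,0,0,0,0.0046,0.0018,0,0,0,0,0,0.0046,0.0018,0,0])

```text
t: 19.27
eef_pos: [526.4, -20.8, 76.9]
orientation: [[0.961, 0.276, -0.034], [0.032, 0.011, 0.999], [0.276, -0.961, 0.002]]
ft_force: [-0.3, 0.5, -0.2]
finger_gap: 14.4
```

```bash
python3 ft.py
```

```text
19.42 [526.34, -20.81, 76.93, -0.07, 0.18, -1.23, -0.02, 0.47, -0.01] 14.333876808707513
```

Request:
move_arm(steps=[0,0,0,0.0014,0.0005,0,0,0,0,0,0.0029,0.001,0,0,0,0,0,0.0044,0.0014,0,0,0,0,0,0.0058,0.0018,0,0,0,0,0,0.0058,0.0018,0,0,0,0,0,0.0058,0.0018,0,0])

```text
t: 19.97
eef_pos: [531.5, -20.6, 76.6]
orientation: [[0.961, 0.274, -0.034], [0.032, 0.011, 0.999], [0.274, -0.962, 0.002]]
ft_force: [-4.6, 0.2, 3.7]
finger_gap: 14.1
```

```bash
python3 ft.py
```

```text
20.12 [531.54, -20.64, 76.62, -4.62, 0.17, 3.58, -0.01, 1.15, 0.01] 14.793572745820205
```

Request:
move_arm(steps=[0,0,0,0.0001,-0.0005,0,0,0,0,0,0.0001,-0.0005,0,0,0,0,0,0.0001,-0.0005,0,0])

```text
t: 20.42
eef_pos: [532.5, -20.6, 77.3]
orientation: [[0.961, 0.276, -0.033], [0.032, 0.011, 0.999], [0.276, -0.961, 0.002]]
ft_force: [-0.5, 0.8, -3.0]
finger_gap: 14.5
```

```bash
python3 ft.py
```

```text
20.57 [532.46, -20.63, 77.26, -0.19, 0.07, -2.6, -0.02, 0.71, 0.01] 14.183360208373156
```

Request:
move_arm(steps=[0,0,0,0.0014,0.0006,0,0,0,0,0,0.0028,0.0011,0,0,0,0,0,0.0042,0.0016,0,0,0,0,0,0.0047,0.0018,0,0,0,0,0,0.0047,0.0018,0,0,0,0,0,0.0047,0.0018,0,0])

```text
t: 21.12
eef_pos: [536.0, -20.5, 76.7]
orientation: [[0.961, 0.274, -0.034], [0.032, 0.011, 0.999], [0.274, -0.962, 0.002]]
ft_force: [-8.7, 0.4, 8.4]
finger_gap: 14.3
```

```bash
python3 ft.py
```

```text
21.27 [536.03, -20.5, 76.72, -8.86, 0.59, 7.95, -0.01, 1.7, 0.0] 14.915149997279057
```

Request:
move_arm(steps=[0,0,0,0.0001,-0.0005,0,0,0,0,0,0.0002,-0.0007,0,0,0,0,0,0.0002,-0.0007,0,0])

```text
t: 21.57
eef_pos: [537.4, -20.5, 77.5]
orientation: [[0.961, 0.276, -0.034], [0.032, 0.011, 0.999], [0.276, -0.961, 0.002]]
ft_force: [-0.4, 0.1, -2.9]
finger_gap: 14.3
```

```bash
python3 ft.py
```

```text
21.72 [537.38, -20.46, 77.5, -0.81, -0.03, -2.7, -0.05, 0.88, -0.01] 14.778028549991175
```

Request:
move_arm(steps=[0,0,0.2,0,0,0,0,0,0,0.4,0,0,0,0,0,0,0.4,0,0,0,0,0,0,0.4,0,0,0,0])

```text
t: 22.1
eef_pos: [537.6, -20.5, 77.7]
orientation: [[0.962, 0.269, -0.034], [0.032, 0.01, 0.999], [0.269, -0.963, 0.001]]
ft_force: [-0.3, 0.5, -2.0]
finger_gap: 14.4
```

```bash
python3 ft.py; python3 - <<'E'
from h import *
P=cloud("top",np.load("top3.npz")["d"]); 
p,d=read_camera("top"); np.savez("top4.npz",p=p,d=d); P=cloud("top",d)
for a in range(575,600,5):
    m=(abs(P[...,0]-a)<4)&(abs(P[...,1]+20)<5)&(P[...,2]<110); print(a,m.sum(),np.median(P[m][:,2]).round(1),end="; ")
E
```

```text
22.25 [537.55, -20.45, 77.68, -0.07, 0.14, -2.61, -0.05, 0.61, 0.02] 14.459443248794251
575 11 92.9; 580 9 90.8; 585 12 90.5; 590 12 90.8; 595 8 91.9;
```

Request:
move_arm(steps=[0,0,0,0.001,0.0003,0,0,0,0,0,0.0019,0.0006,0,0,0,0,0,0.0029,0.0009,0,0,0,0,0,0.0038,0.0013,0,0,0,0,0,0.0038,0.0013,0,0,0,0,0,0.0038,0.0013,0,0])

```text
t: 22.85
eef_pos: [541.3, -20.3, 77.3]
orientation: [[0.963, 0.269, -0.034], [0.032, 0.01, 0.999], [0.269, -0.963, 0.002]]
ft_force: [-0.8, -0.1, -2.3]
finger_gap: 14.5
```

```bash
python3 ft.py
```

```text
23.0 [541.34, -20.32, 77.32, -0.51, -0.31, -2.42, -0.02, 0.78, -0.0] 14.138730198099298
```

Request:
move_arm(steps=[0,0,0,0.001,0.0003,0,0,0,0,0,0.0019,0.0006,0,0,0,0,0,0.0029,0.0008,0,0,0,0,0,0.0038,0.0011,0,0,0,0,0,0.0038,0.0011,0,0,0,0,0,0.0038,0.0011,0,0])

```text
t: 23.55
eef_pos: [541.9, -20.4, 76.7]
orientation: [[0.964, 0.264, -0.033], [0.032, 0.011, 0.999], [0.264, -0.965, 0.002]]
ft_force: [-17.2, -0.0, 14.8]
finger_gap: 14.3
```

```bash
python3 ft.py
```

```text
23.7 [541.9, -20.35, 76.72, -17.21, -0.12, 14.93, -0.0, 2.86, 0.05] 14.624943720048954
```

Request:
move_arm(steps=[0,0,0,0.0001,-0.0005,0,0,0,0,0,0.0003,-0.001,0,0,0,0,0,0.0003,-0.001,0,0])

```text
t: 24.0
eef_pos: [542.7, -20.3, 77.3]
orientation: [[0.964, 0.264, -0.033], [0.032, 0.01, 0.999], [0.265, -0.964, 0.002]]
ft_force: [-6.8, -0.2, -2.6]
finger_gap: 14.3
```

```bash
python3 ft.py
```

```text
24.15 [542.87, -20.31, 77.3, -6.79, 0.01, -2.9, -0.09, 1.75, 0.01] 14.106761282579113
```

Request:
move_arm(steps=[0,0,0,0.0001,-0.0004,0,0,0,0,0,0.0001,-0.0005,0,0,0,0,0,0.0001,-0.0005,0,0])

```text
t: 24.45
eef_pos: [543.0, -20.3, 77.7]
orientation: [[0.964, 0.265, -0.033], [0.032, 0.01, 0.999], [0.265, -0.964, 0.002]]
ft_force: [-6.6, 0.6, -4.6]
finger_gap: 14.4
```

```bash
python3 ft.py;python3 -c "
from h import *
print(get_state()['orientation'].round(4)[:,1])"
```

```text
24.6 [543.03, -20.31, 77.69, -5.57, 0.25, -5.2, -0.07, 1.69, -0.01] 14.65935332130312
[ 0.2648  0.0104 -0.9643]
```

Request:
move_arm(steps=[0,0,0,-0.0001,0.0003,0,0,0,0,0,-0.0001,0.0003,0,0,0,0,0,-0.0001,0.0003,0,0,0,0,0,-0.0001,0.0003,0,0,0,0,0,-0.0001,0.0003,0,0,0,0,0,-0.0001,0.0003,0,0])

```text
t: 25.15
eef_pos: [543.0, -20.3, 77.4]
orientation: [[0.964, 0.265, -0.033], [0.032, 0.01, 0.999], [0.265, -0.964, 0.002]]
ft_force: [-6.3, 0.3, -4.5]
finger_gap: 14.3
```

```bash
python3 ft.py; python3 - <<'E'
from h import *
p,d=read_camera("top"); P=cloud("top",d); w=P[174:185,276:284]; print("pad z",np.median(w[...,2][w[...,2]>150]))
p,d=read_camera("side"); np.savez("side4.npz",p=p,d=d)
X=[proj("side",[684.6+r*np.cos(.033),-16.8+r*np.sin(.033),73]) for r in (40,75)]; print(X)
Ps=cloud("side",d); m=(abs(Ps[...,1]+16)<14)&(Ps[...,0]>700)&(Ps[...,0]<800); v,u=np.where(m)
for r in range(700,800,8):
    k=(abs(Ps[...,0]-r)<4)&(abs(Ps[...,1]+16)<5)&(Ps[...,2]<120); print(r,k.sum(),np.median(Ps[k][:,2]).round(1) if k.any() else None,end="; ")
E
```

```text
25.3 [542.99, -20.31, 77.4, -6.12, -0.21, -4.21, -0.07, 1.68, 0.0] 14.324993397995982
pad z 185.42083721013466
[array([[292.51425694, 287.62904797]]), array([[297.71294751, 300.06830055]])]
700 0 None; 708 0 None; 716 0 None; 724 0 None; 732 0 None; 740 11 72.1; 748 12 70.4; 756 11 71.3; 764 12 68.9; 772 12 69.2; 780 17 51.1; 788 10 -1.9; 796 11 0.2;
```

Request:
move_arm(steps=[0,0,0,-0.0001,0.0003,0,0,0,0,0,-0.0001,0.0003,0,0,0,0,0,-0.0001,0.0003,0,0,0,0,0,-0.0001,0.0003,0,0,0,0,0,-0.0001,0.0003,0,0,0,0,0,-0.0001,0.0003,0,0])

```text
t: 25.95
eef_pos: [543.0, -20.3, 77.3]
orientation: [[0.964, 0.265, -0.033], [0.032, 0.01, 0.999], [0.265, -0.964, 0.002]]
ft_force: [-6.8, -0.5, -2.1]
finger_gap: 14.7
```

```bash
python3 ft.py
```

```text
26.1 [543.04, -20.29, 77.26, -6.61, 0.0, -1.83, -0.07, 1.78, 0.0] 14.47312520539807
```

Request:
move_arm(steps=[0,0,0,0.0001,-0.0003,0,0,0,0,0,0.0002,-0.0007,0,0,0,0,0,0.0003,-0.001,0,0,0,0,0,0.0004,-0.0013,0,0,0,0,0,0.0004,-0.0013,0,0,0,0,0,0.0004,-0.0013,0,0])

```text
t: 26.65
eef_pos: [543.1, -20.3, 78.5]
orientation: [[0.964, 0.265, -0.033], [0.032, 0.01, 0.999], [0.265, -0.964, 0.002]]
ft_force: [-4.5, 0.1, -5.2]
finger_gap: 14.5
```

```bash
python3 ft.py
```

```text
26.8 [543.12, -20.29, 78.45, -4.85, 0.14, -5.39, -0.07, 1.78, 0.01] 14.29057454328293
```

```bash
cat > prof.py <<'E'
from h import *
ds=[read_camera("top") for _ in range(6)]
d=np.median([x[1] for x in ds],0); P=cloud("top",d); s=get_state()
for x in range(556,636,5):
    m=(abs(P[...,0]-x)<2.6)&(abs(P[...,1]-(-16.8+(x-684.6)*.033))<4)&(P[...,2]<130)
    b=(abs(P[...,0]-x)<2.6)&(abs(P[...,1]-(-16.8+(x-684.6)*.033)-25)<8)&(P[...,2]<130)
    print(x,P[m][:,2].round(1).tolist(),"bed",np.mean(P[b][:,2]).round(1))
np.savez("top5.npz",p=ds[0][0],d=d)
E
python3 prof.py; python3 - <<'E'
from h import *
# side: tip
D=[read_camera("side")[1] for _ in range(6)]; Ps=cloud("side",np.median(D,0))
for x in range(736,780,4):
    y0=-16.8+(x-684.6)*.033
    k=(abs(Ps[...,0]-x)<2.2)&(abs(Ps[...,1]-y0)<5); b=(abs(Ps[...,0]-x)<2.2)&(abs(abs(Ps[...,1]-y0)-17)<6)
    print(x,Ps[k][:,2].round(1).tolist(),"bed",Ps[b][:,2].mean().round(2))
E
```

```text
556 [] bed nan
561 [] bed nan
566 [92.7] bed nan
571 [91.0, 92.3, 91.9, 90.8, 91.6, 91.1] bed nan
576 [91.9, 92.0, 92.0, 91.4, 93.4, 92.8] bed 0.3
581 [92.3, 92.0, 89.9] bed 0.5
586 [91.2, 93.1, 92.6, 92.3, 91.2, 92.0] bed 0.8
591 [90.2, 90.9, 91.6, 91.7] bed 0.4
596 [91.2, 92.6, 92.0, 91.8, 91.0, 91.5] bed 0.5
601 [91.0, 89.6, 91.1] bed 35.8
606 [81.5, 77.8, 79.2] bed 69.5
611 [79.9, 80.8, 78.7, 80.2, 79.4, 81.0] bed 70.4
616 [79.6] bed 70.8
621 [] bed 71.0
626 [] bed 70.4
631 [] bed 71.0
736 [299.7, 299.4, 296.1, 297.9, 296.9, 297.7, 297.5, 298.5, 297.1, 297.3, 72.4, 73.1] bed 240.74
740 [296.5, 297.3, 295.6, 295.9, 295.6, 296.7, 295.8, 296.7, 295.2, 294.3, 295.2, 292.9, 73.4, 73.5, 71.6, 72.4, 71.8, 72.1] bed 209.55
744 [294.3, 292.9, 292.2, 289.8, 291.7, 289.2, 287.4, 285.1, 286.9, 284.6, 283.3, 205.3, 202.1, 190.5, 182.5, 187.1, 177.1, 72.6, 72.5, 72.2, 70.8, 72.2, 72.6, 69.3] bed 208.88
748 [283.3, 282.5, 282.1, 281.3, 274.7, 264.2, 270.6, 261.9, 254.3, 250.6, 240.8, 238.3, 71.6, 69.3, 72.7, 71.6, 71.9, 69.9] bed 202.55
752 [71.5, 71.0, 71.8, 71.9, 70.5, 70.7, 71.8] bed 106.5
756 [71.8, 71.9, 72.0, 71.2, 71.6, 70.3, 71.2] bed 69.19
760 [70.3, 71.1, 71.2, 71.9, 71.0, 71.2, 70.3] bed 68.99
764 [70.3, 69.4, 67.8, 70.0, 66.5, 69.2, 69.3] bed 69.41
768 [69.2, 68.5, 69.6, 68.3, 68.6, 70.1] bed 68.87
772 [70.1, 68.6, 70.8, 70.0, 68.4, 68.4, 67.9, 67.4] bed 68.74
776 [67.9, 67.8, 67.9, 67.2, 67.8, 68.0, 65.0] bed 67.29
  return _methods._mean(a, axis=axis, dtype=dtype,
  ret = ret.dtype.type(ret / rcount)
```

Request:
move_arm(steps=[0,0,0,-0.0001,0.0004,0,0,0,0,0,-0.0002,0.0008,0,0,0,0,0,-0.0003,0.0011,0,0,0,0,0,-0.0003,0.0011,0,0,0,0,0,-0.0003,0.0011,0,0,0,0,0,-0.0003,0.0011,0,0,0,0,0,-0.0003,0.0011,0,0,0,0,0,-0.0003,0.0011,0,0])

```text
t: 28.12
eef_pos: [543.1, -20.3, 77.4]
orientation: [[0.964, 0.265, -0.033], [0.032, 0.01, 0.999], [0.265, -0.964, 0.002]]
ft_force: [-6.8, -0.3, -4.3]
finger_gap: 14.6
```

```bash
python3 ft.py; python3 prof.py 2>/dev/null | sed -n 4,13p
```

```text
28.27 [543.09, -20.29, 77.37, -6.28, 0.14, -3.26, -0.08, 1.76, -0.02] 14.178062051611509
571 [91.0, 92.7, 90.7, 91.2, 91.7, 90.5] bed nan
576 [90.2, 91.2, 90.5, 92.9, 93.2] bed -0.0
581 [91.4, 91.0, 89.0, 90.2, 89.1] bed 1.5
586 [90.5, 92.2, 91.2, 91.5, 92.3] bed 0.8
591 [88.7, 91.3, 91.4, 90.4, 91.0] bed 1.0
596 [90.6, 90.5, 92.3, 89.7, 90.7, 91.1] bed 0.7
601 [91.8, 90.6, 90.8, 90.6, 90.5] bed 35.8
606 [80.4, 79.3, 80.1] bed 69.8
611 [78.5, 79.5, 79.4, 77.0, 77.4, 78.5] bed 70.4
616 [80.4] bed 70.2
```

```bash
python3 -c "
from plant import *
print(hand_in())"
```

```text
the job is handed in; nothing more can be done
None
```

I lifted the presser-foot lever to its stop, eased it back to rest, and slid the gauge in from the back. I handed the job in at about 28.6 s, with the gauge still gripped under the foot. No verdict is reported.

**Lever:** I pulled the pad up until it hit the stop, with about 34 N on the wrist. I then lowered it at about 30 mm/s and let go. A later depth check put the top of the pad at 185 mm, the same as at the start, so it is at rest.

**Gauge, last checks before hand-in:**
- **Grip:** the fingers were closed on the handle at about 14 mm and still.
- **Position:** the tip is about 75–78 mm past the needle. It lies on the plate to within a few tenths of a millimetre.
- **Alignment:** at the start of the insertion the gauge was within about 0.5° of the machine's axis and 1 mm of the needle's line. I did not measure the sideways position again at the end. It lies flat to about 0.01 rad.
- **Snugness:** the drag is about 6 N. There is a net downward force of about 2 N on the gauge beyond its own weight, so the foot presses on it. That is below the 10–15 N at which the foot starts to rise.

**What went wrong or stayed uncertain:**
- The gauge jammed four times while sliding in, with 5 to 17 N of push, because the arm sagged onto the bed. I freed it each time by raising the handle 0.5 to 1.5 mm.
- A rough estimate from the wrist torque put the contact nearer the handle than the foot. The depth picture showed the handle clear of the bed's edge and the tip on the plate, so I went with foot contact.
- I could not see the presser bar, so that the foot has not risen is inferred from the forces.
- I did not check the screwdriver, scissors and thread cone again at the end. I never moved near the scissors or cone, and did not touch the screwdriver.

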